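# Dispense one specimen puck and push it onto the green pad

### The job

Press the red plunger of the specimen dispenser all the way down once and let it come up again, so that a single brown puck comes out onto the base plate. Then push that puck sideways with the fingertips, without picking it up, until it sits wholly on the green pad. Leave the finished puck on the orange pad, the pucks in the magazine and the other things on the table where they are.

Things in the scene. Friction and masses are not known exactly. Their poses are not given: they have to be found in the camera images.
- dispenser: white puck dispenser, fixed. Origin on the magazine's upright axis, at the underside of the base plate (table level); x points the way the puck comes out (away from the robot, yaw up to 0.35), z up. Base plate: x -145 to +115, y -150 to +150, 12 mm thick; pucks slide on its top. Behind the magazine the white spring housing, x -134 to -30, 58 mm wide, top at z = 62
- magazine_front (a point): top middle of the front wall of the clear square magazine, at dispenser x = +25, z = 64; the magazine is 56 mm (x) by 51 mm (y) outside. The lowest puck comes out under this wall; the slide that pushes it goes back, and the next puck drops, when the plunger is let go
- fence (a point): middle of the top edge of the blue fence, 7 mm high, along the plate's far edge, inner face at dispenser x = +103; it stops a puck that slides too far. Between magazine and fence the plate is flat and open
- plunger (a joint): travel of the red plunger in m: 0 up, 0.026 fully down (hard stop). Spring: about 3 N to start, 10 N fully down, plus damping 30 N per m/s; it rises by itself in about half a second. The puck moves 2.46 times as far as the plunger and only clears the magazine when the plunger goes all the way down
- plunger_top (a point): centre of the top face of the plunger's red round cap, 40 mm in diameter and 10 mm thick, at dispenser x = -80, y = 0; its top is 102 mm above the table when up and 76 mm when fully down; it is pressed straight down
- exit_spot (a point): point on top of the base plate at dispenser x = +60, y = 0, about where the centre of an ejected puck comes to rest; a fast press lets the puck slide on, up to 25 mm farther along +x
- puck_a: lowest puck in the magazine, the one to be ejected and pushed: dark brown resin specimen puck with a small bright steel insert on top, a disc 40 mm in diameter and 15 mm high, about 35 g, origin at the centre of its underside, z up
- puck_b: second puck in the magazine, must stay in it: dark brown resin specimen puck with a small bright steel insert on top, a disc 40 mm in diameter and 15 mm high, about 35 g, origin at the centre of its underside, z up
- puck_c: top puck in the magazine, must stay in it: dark brown resin specimen puck with a small bright steel insert on top, a disc 40 mm in diameter and 15 mm high, about 35 g, origin at the centre of its underside, z up
- green_pad: flat green round spot on the base plate, 70 mm in diameter, 0.6 mm high and offering no step to a puck; origin at its centre on the plate. It lies either left or right of the exit spot, at dispenser x about +62 and y about +100 or -100
- orange_pad: flat orange round spot of the same size on the other side; it carries the finished puck
- done_puck: finished puck with a copper insert, same size and origin, standing on the orange pad; to be left alone
- brass_weight: bystander: brass knobbed weight, 28 mm in diameter, 42 mm high, standing on the base plate to the left of the housing; origin at the centre of its underside
- bottle: bystander: amber glass bottle, 44 mm in diameter, 85 mm high, on the table right of the dispenser; origin at the centre of its underside
- dish: bystander: white shallow dish, 84 mm in diameter, 18 mm high, on the table left of the dispenser; origin at the centre of its underside
- jar: bystander: small glass jar with a blue cap, 48 mm in diameter, 50 mm high, on the table left of the dispenser; origin at the centre of its underside
- screwdriver: bystander: screwdriver, 150 mm long, lying beyond the dispenser's far edge; origin under the middle of its length, x axis along it
- marker: bystander: white marker pen with a blue cap, 130 mm long, lying on the table right of the dispenser; origin under the middle of its length, x axis along it
Mind the look-alikes: they are no part of the job. Leave any pink look-alike of the puck_c alone.

How it is judged:
By the outcome, as a careful person would: the job done as asked, in the order asked, and still so for the second after the job is handed in, with the robot touching nothing.
It also fails if it takes over 42 s, if anything falls off the work surface, if the arm or the gripper's body presses on something with over 40 N, if the wrist force passes 120 N, or if a joint passes its speed limit or range.

### The arm

A 6-joint arm with a two-finger parallel gripper is mounted at the origin on the work surface. World frame = base frame: x ahead of the robot, y to its left, z up, the work surface at z = 0. Lengths are in m, angles in rad, forces in N, time in s.
With the tool pointing down it reaches from about 0.325 to 0.75 m from the base axis. Payload 7.6 kg.
Tool frame: the origin (TCP) lies midway between the tips of the shut fingers; the grasp point (between the pads) lies 19 mm behind it; z points along the fingers, y is the line along which they close (so a half turn about z gives the same grasp; the last joint's range is limited). The gripper opens to 85 mm and grips with 20 to 120 N. Pads are 22 mm wide; open, the fingers measure 114 mm over their backs; the gripper's body (76 mm by 85 mm) begins 54 mm behind the grasp point. The pads swing forward as they close: fully open they stand 13 mm farther back than shut.
Start: joints at [-1.235, 0.052, 1.401, -0, 1.689, -0.07], TCP at [0.207, -0.482, 0.231] pointing down, gripper open.
Joint ranges: [-2.9, 2.9], [-0.91, 2.17], [0.12, 2.37], [-1.06, 4.2], [0.26, 2.73], [-2.93, 2.93]. Speed limits (rad/s): [2.57, 2.57, 3.01, 3.14, 3.14, 3.14].

### API

Orientations are given as [roll, pitch, yaw] about the fixed x, y, z axes, in that order (R = Rz(yaw) Ry(pitch) Rx(roll)).
In Python, from workcell import get_obs, get_image, job_done, spot_in, place_of gives the robot as it stands.
- The arm moves only by the tool apply_moves, never from a script. Its argument "moves" is a list of rows, each an object with "gripper": the closure in counts, from 0 (fully open) to 255 (shut); "slide": the shift along the tool's x, y, z in mm, a list of three; "spin": the turn about the tool's z in degrees. A call has 1 to 10 rows; each row is the pose to reach, as a shift and turn from the pose commanded when the call began, along the tool's axes at that moment; what a row does not reach only later rows make up. A row lasts 1/12 s, in which the tool goes at most 41.7 mm and 7.16 degrees, less where a joint would pass 70% of its speed; a pose out of reach is approached as far as the arm can. A call with a gripper value outside its range is refused whole. The fingers move at their own pace and stop on an object; "grip_force" is the grip in N (left out, the last holds). Time passes only in rows, so rows that repeat a pose let the fingers close. It gives the time, the measured TCP pose, the force, the opening and the grip force at its end, in the units of the state.
- get_obs(): the state, without advancing time (a new reading comes with each control period).
- get_image(name): name is "scene" or "top" or "wrist"; returns a dict with "img" (480x640x3 uint8, blue, green, red), "fx", "fy", "cx", "cy" (pixels), "extrinsics" (4x4, takes a point from world to camera coordinates). Camera axes: x right, y down, z forward; pixel columns grow to the right and rows downward; lengths in m; the calibration is good to about 2 mm. A picture is of the moment at which its call begins. There is no depth.
- job_done(): hands the job in; it is judged then, once.
Trained networks look in a picture, given as the dict that the camera call returned (one of the last four; its "shot" number tells which), for a name from the list of things; names that differ only in an ending like _2 or _b are one class to them, and where a whole thing is asked for, a point or a joint stands for the part that bears it (a point fixed in the world has none). Each returns a list of dicts, best first, with "score" (0 to 1); they miss things now and then, are a little off and sometimes report something else, mostly with a low value. They report only what shows in the picture. A call takes as long as a camera call. They do not tell look-alikes from the thing itself.
- spot_in(name, picture): "position" ([column, row] in pixels, amid what is visible of it).
- place_of(name, picture): "position" ([column, row] in pixels: a listed point, or the origin of a listed thing).
The state is a dict: "clock": time; "joints": joint angles; "dq": joint speeds; "joint_torque": joint torques, N m; "position": TCP position; "ee_rot": TCP orientation; "contact_force": force on the tool from outside, world axes, zero at the start; "torque": the same for the moment, N m; "gripper_width": opening from 0.0 (shut) to 1.0 (fully open); "grasp_force": force on a finger pad.
Only numpy, scipy, OpenCV 4.12 (cv2) and the standard library are available. Lean on these libraries where they do the work, as an engineer would, in place of code of your own. Each camera call takes 0.05 s, during which the arm holds its last target. There are 200 camera calls.

## Working session

There is one attempt and no reset: what is moved stays moved. The work goes in short steps, Python scripts to look and compute and a tool call to move; the robot and the scene stay as the last step left them, time stands still between calls to the robot, and variables do not carry over. Pictures are saved under pics/ and viewed, at most 10 in all, crops included, and the job is handed in when it is done.

Besides the shell and the picture viewer there is one more tool, called after "Emit:" by a JSON object that holds its "name" and its "arguments". apply_moves: Moves the arm, as the interface text tells. Its arguments: {"type":"object","properties":{"moves":{"type":"array"},"grip_force":{"type":"number"}},"required":["moves"]}

```bash
mkdir -p pics; cat > h.py <<'E'
import numpy as np,cv2
from workcell import *
def ray(p,uv,z):
    E=np.array(p["extrinsics"]);R,t=E[:3,:3],E[:3,3]
    d=R.T@np.array([(uv[0]-p["cx"])/p["fx"],(uv[1]-p["cy"])/p["fy"],1]);c=-R.T@t
    return (c+d*(z-c[2])/d[2]).round(4)
E
python3 - <<'E'
from h import *
o=get_obs();print(o["position"],o["ee_rot"],o["clock"])
Z=dict(magazine_front=.064,fence=.019,plunger_top=.102,exit_spot=.012,green_pad=.012,orange_pad=.012,done_puck=.012,brass_weight=.012,bottle=0,jar=0)
for n in("top","scene"):
    p=get_image(n);cv2.imwrite(f"pics/{n}1.png",p["img"])
    for k,z in Z.items():
        print(n,k,[(np.round(r["position"]),round(r["score"],2),ray(p,r["position"],z)[:2]) for r in place_of(k,p)[:2]])
E
```

```text
[ 0.20716166 -0.48207222  0.23047936] [-3.14004077e+00 -1.15393089e-04  4.05781969e-01] 0.0
top magazine_front [(array([282., 223.]), 0.64, array([0.5745, 0.0951]))]
top fence [(array([285., 187.]), 0.87, array([0.6517, 0.0908]))]
top plunger_top [(array([276., 280.]), 0.79, array([0.4713, 0.1018]))]
top exit_spot [(array([289., 207.]), 0.6, array([0.6149, 0.0852])), (array([285., 243.]), 0.58, array([0.5469, 0.0924]))]
top green_pad [(array([340., 210.]), 0.93, array([ 0.6069, -0.0126]))]
top orange_pad [(array([239., 202.]), 0.97, array([0.6271, 0.1785])), (array([289., 209.]), 0.26, array([0.6116, 0.0849]))]
top done_puck [(array([235., 205.]), 0.69, array([0.6211, 0.1865]))]
top brass_weight [(array([232., 269.]), 0.6, array([0.4992, 0.1914]))]
top bottle [(array([387., 277.]), 0.9, array([ 0.4805, -0.0968])), (array([286., 242.]), 0.34, array([0.5505, 0.0907]))]
top jar [(array([172., 267.]), 0.75, array([0.5073, 0.3092]))]
scene magazine_front [(array([308., 285.]), 0.79, array([0.5772, 0.1012]))]
scene fence [(array([307., 281.]), 0.74, array([0.5587, 0.0758])), (array([264., 319.]), 0.69, array([0.6531, 0.0798]))]
scene plunger_top [(array([359., 234.]), 0.89, array([0.4727, 0.1049]))]
scene exit_spot [(array([288., 311.]), 0.8, array([0.6142, 0.0926]))]
scene green_pad [(array([250., 264.]), 0.94, array([ 0.6035, -0.0174])), (array([322., 294.]), 0.71, array([0.5551, 0.1078]))]
scene orange_pad [(array([325., 357.]), 0.88, array([0.6241, 0.1874]))]
scene done_puck [(array([328., 357.]), 0.72, array([0.6209, 0.1902]))]
scene brass_weight [(array([385., 309.]), 0.82, array([0.4986, 0.1976])), (array([325., 354.]), 0.23, array([0.621 , 0.1852]))]
scene bottle [(array([279., 202.]), 0.79, array([ 0.4738, -0.0937]))]
scene jar [(array([438., 365.]), 0.83, array([0.5038, 0.3127])), (array([290., 310.]), 0.73, array([0.6077, 0.089 ]))]
```

View pics/top1.png

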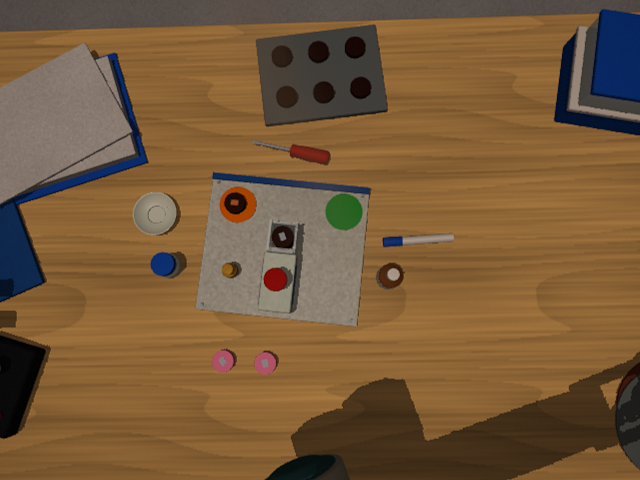

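View pics/scene1.png

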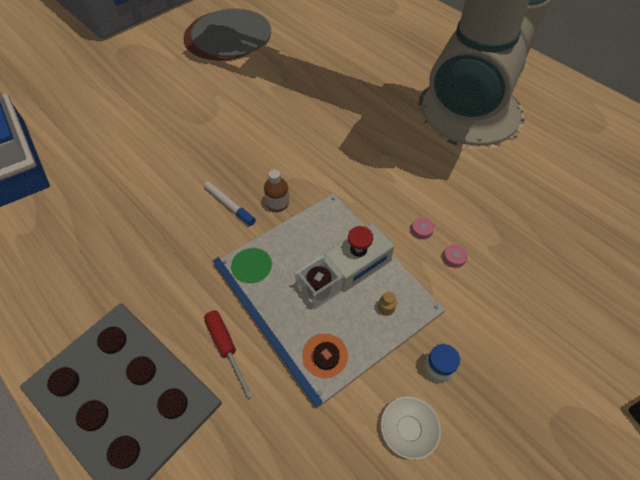

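The top view shows the dispenser with its red cap at (276,280) and the magazine at (283,236). The green pad is on the right at (344,211), and the orange pad with the done puck is at (238,203). Two pink look-alikes sit at (224,361) and (266,363), with spare pucks in a tray beyond; none of these are part of the job. I'll refine the cap, pad and yaw by colour.

```bash
python3 - <<'E'
from h import *
Z=dict(red=.102,green=.0126,orange=.0126,blue=.019)
R=dict(red=((0,150,70),(8,255,255)),green=((50,120,50),(75,255,255)),orange=((9,180,120),(17,255,255)),blue=((105,120,40),(125,255,255)))
box=dict(top=(195,165,375,330),scene=(210,190,445,405))
for n in("top","scene"):
    p=get_image(n);hsv=cv2.cvtColor(p["img"],cv2.COLOR_BGR2HSV);x0,y0,x1,y1=box[n]
    for k,(a,b) in R.items():
        m=cv2.inRange(hsv,a,b);q=np.zeros_like(m);q[y0:y1,x0:x1]=m[y0:y1,x0:x1]
        c=max(cv2.findContours(q,0,1)[0],key=cv2.contourArea)
        if k=="blue":
            r=cv2.boxPoints(cv2.minAreaRect(c));print(n,k,[(v.round(),ray(p,v,.019)[:2]) for v in r])
        else:
            (u,v),wh,_=cv2.fitEllipse(cv2.convexHull(c));print(n,k,round(u,1),round(v,1),np.round(wh,1),ray(p,(u,v),Z[k]))
E
```

```text
top red 274.9 279.0 [22.7 23. ] [0.4733 0.1043 0.102 ]
top green 343.5 211.4 [35.3 36.2] [ 0.604  -0.0182  0.0126]
top orange 237.4 204.3 [35.1 36.1] [0.6222 0.1823 0.0126]
top blue [(array([213., 178.], dtype=float32), array([0.6727, 0.2287])), (array([213., 172.], dtype=float32), array([0.6839, 0.2278])), (array([308., 182.], dtype=float32), array([0.6616, 0.0475])), (array([307., 187.], dtype=float32), array([0.6505, 0.0487]))]
scene red 220.7 335.1 [17.8 53.3] [0.7282 0.0901 0.102 ]
scene green 251.0 265.3 [33.3 39.8] [ 0.6046 -0.0148  0.0126]
scene orange 307.4 354.1 [3.3 6.1] [0.6406 0.1662 0.0126]
scene blue [(array([212., 262.], dtype=float32), array([ 0.6506, -0.0627])), (array([218., 257.], dtype=float32), array([ 0.6372, -0.0626])), (array([322., 401.], dtype=float32), array([0.6742, 0.233 ])), (array([315., 406.], dtype=float32), array([0.6852, 0.2314]))]
```

The cap is at about (0.473, 0.104), with dispenser yaw about −0.10. The green pad is at about (0.604, −0.016), on the −y side. I'll move above the cap with the fingers shut, turning so that tool x lies along dispenser y.

Emit:
{"name": "apply_moves", "arguments": {"moves": [{"gripper": 255,"slide": [30,-27,0],"spin": -6},{"gripper": 255,"slide": [60,-54,0],"spin": -12},{"gripper": 255,"slide": [90,-81,0],"spin": -18},{"gripper": 255,"slide": [120,-108,0],"spin": -24},{"gripper": 255,"slide": [150,-135,0],"spin": -30},{"gripper": 255,"slide": [180,-162,0],"spin": -36},{"gripper": 255,"slide": [210,-190,0],"spin": -43},{"gripper": 255,"slide": [240,-218,0],"spin": -49},{"gripper": 255,"slide": [270,-246,0],"spin": -55},{"gripper": 255,"slide": [300,-273,0],"spin": -61}]}}

```text
clock: 2.03
position: [0.3754, -0.1111, 0.2317]
ee_rot: [3.14, 0.0, 1.475]
contact_force: [1.1, -0.7, 0.1]
gripper_width: -0.003
grasp_force: 0.0
```

Emit:
{"name": "apply_moves", "arguments": {"moves": [{"gripper": 255,"slide": [36,12,0],"spin": 0},{"gripper": 255,"slide": [72,24,0],"spin": 0},{"gripper": 255,"slide": [108,36,10],"spin": 0},{"gripper": 255,"slide": [144,48,25],"spin": 0},{"gripper": 255,"slide": [180,60,45],"spin": 0},{"gripper": 255,"slide": [212,71,70],"spin": 0},{"gripper": 255,"slide": [226,76,90],"spin": 0},{"gripper": 255,"slide": [226,76,105],"spin": 0},{"gripper": 255,"slide": [226,76,105],"spin": 0},{"gripper": 255,"slide": [226,76,105],"spin": 0}]}}

```text
clock: 2.87
position: [0.473, 0.1041, 0.126]
ee_rot: [-3.14, 0.001, 1.471]
contact_force: [0.6, -0.0, 0.0]
gripper_width: 0.001
grasp_force: 0.0
```

```bash
python3 - <<'E'
from h import *
o=get_obs();print(o["position"],o["ee_rot"],o["contact_force"])
for n in("wrist","scene"):
    p=get_image(n)
    print(n,[(np.round(r["position"]),round(r["score"],2),ray(p,r["position"],.102)[:2]) for r in place_of("plunger_top",p)[:2]])
    if n=="wrist": cv2.imwrite("pics/w1.png",p["img"])
    else: cv2.imwrite("pics/s2.png",cv2.resize(p["img"][150:350,220:460],None,fx=2.5,fy=2.5))
E
```

```text
[0.47298056 0.10408391 0.12595461] [-3.13998503e+00  5.98330031e-04  1.47076640e+00] [ 5.91859834e-01 -8.65346585e-03  1.16590060e-04]
wrist [(array([319., 280.]), 0.55, array([0.4741, 0.1053]))]
scene [(array([359., 236.]), 0.94, array([0.4752, 0.1075])), (array([228., 359.]), 0.6, array([0.7414, 0.1238]))]
```

View pics/s2.png

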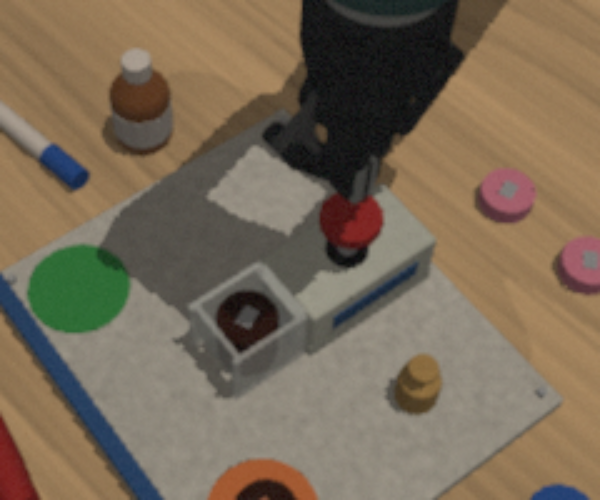

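View pics/w1.png

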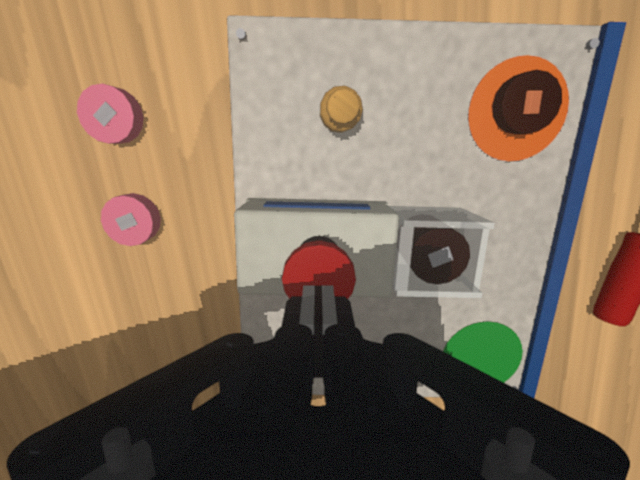

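The scene crop shows the shut fingers just above the red cap (crop ~(355,200), cap ~(350,220)). The wrist view shows the tips over the cap at (320,280). The two cameras agree on the cap position within 3 mm, so I'll press slowly.

Emit:
{"name": "apply_moves", "arguments": {"moves": [{"gripper": 255,"slide": [1,1,10],"spin": 0},{"gripper": 255,"slide": [1,1,19],"spin": 0},{"gripper": 255,"slide": [1,1,23],"spin": 0},{"gripper": 255,"slide": [1,1,26],"spin": 0},{"gripper": 255,"slide": [1,1,29],"spin": 0},{"gripper": 255,"slide": [1,1,32],"spin": 0},{"gripper": 255,"slide": [1,1,35],"spin": 0},{"gripper": 255,"slide": [1,1,38],"spin": 0},{"gripper": 255,"slide": [1,1,41],"spin": 0},{"gripper": 255,"slide": [1,1,44],"spin": 0}]}}

```text
clock: 3.9
position: [0.4741, 0.1048, 0.0828]
ee_rot: [-3.14, 0.001, 1.47]
contact_force: [-7.0, -2.2, 9.1]
gripper_width: -0.0
grasp_force: 4.7
```

Emit:
{"name": "apply_moves", "arguments": {"moves": [{"gripper": 255,"slide": [0,0,2],"spin": 0},{"gripper": 255,"slide": [0,0,4],"spin": 0},{"gripper": 255,"slide": [0,0,6],"spin": 0},{"gripper": 255,"slide": [0,0,7],"spin": 0},{"gripper": 255,"slide": [0,0,7],"spin": 0}]}}

```text
clock: 4.32
position: [0.4741, 0.1048, 0.076]
ee_rot: [-3.141, 0.001, 1.47]
contact_force: [-6.7, -2.2, 9.0]
gripper_width: -0.004
grasp_force: 4.5
```

Emit:
{"name": "apply_moves", "arguments": {"moves": [{"gripper": 255,"slide": [0,0,1],"spin": 0},{"gripper": 255,"slide": [0,0,2],"spin": 0},{"gripper": 255,"slide": [0,0,2],"spin": 0}]}}

```text
clock: 4.57
position: [0.4742, 0.1048, 0.0758]
ee_rot: [-3.141, 0.001, 1.471]
contact_force: [-13.4, -3.2, 23.1]
gripper_width: 0.002
grasp_force: 11.4
```

Force rises with no further travel, so it has hit the hard stop. I'll release.

Emit:
{"name": "apply_moves", "arguments": {"moves": [{"gripper": 255,"slide": [0,0,-8],"spin": 0},{"gripper": 255,"slide": [0,0,-18],"spin": 0},{"gripper": 255,"slide": [0,0,-30],"spin": 0},{"gripper": 255,"slide": [0,0,-50],"spin": 0},{"gripper": 255,"slide": [-20,0,-70],"spin": 0},{"gripper": 255,"slide": [-50,0,-80],"spin": 0},{"gripper": 255,"slide": [-80,0,-80],"spin": 0},{"gripper": 255,"slide": [-80,0,-80],"spin": 0}]}}

```text
clock: 5.23
position: [0.4666, 0.0219, 0.1543]
ee_rot: [3.14, 0.001, 1.467]
contact_force: [0.2, 0.7, 0.0]
gripper_width: -0.0
grasp_force: 0.0
```

```bash
python3 - <<'E'
from h import *
o=get_obs();print(o["position"],o["ee_rot"],o["contact_force"],o["clock"])
for n in("top","scene"):
    p=get_image(n)
    for k,z in dict(puck_a=.012,exit_spot=.012,magazine_front=.064,plunger_top=.102,fence=.019).items():
        print(n,k,[(np.round(r["position"]),round(r["score"],2),ray(p,r["position"],z)[:2]) for r in place_of(k,p)[:9] if r["score"]>.3])
    x,y=(190,165) if n=="top" else (210,180)
    cv2.imwrite(f"pics/{n}3.png",cv2.resize(p["img"][y:y+220,x:x+240],None,fx=2.5,fy=2.5))
a,b=cv2.imread("pics/top3.png"),cv2.imread("pics/scene3.png")
cv2.imwrite("pics/both.png",cv2.resize(np.hstack([a,b]),(800,367)))
E
```

```text
[0.46663463 0.02188595 0.15431305] [3.13954505e+00 1.47084836e-03 1.46714354e+00] [0.24240938 0.73762292 0.02486123] 5.2333
top puck_a [(array([288., 208.]), 0.76, array([0.6128, 0.0866])), (array([223., 359.]), 0.73, array([0.3359, 0.2083]))]
top exit_spot [(array([288., 209.]), 0.85, array([0.6111, 0.087 ]))]
top magazine_front [(array([282., 222.]), 0.97, array([0.577 , 0.0942])), (array([286., 153.]), 0.37, array([0.7044, 0.086 ]))]
top plunger_top []
top fence [(array([289., 184.]), 0.96, array([0.6585, 0.0843]))]
scene puck_a [(array([422., 231.]), 0.81, array([0.3356, 0.1399])), (array([288., 309.]), 0.75, array([0.6133, 0.0896])), (array([453., 258.]), 0.71, array([0.3402, 0.2128])), (array([318., 285.]), 0.6, array([0.5473, 0.0907]))]
scene exit_spot [(array([287., 311.]), 0.81, array([0.6161, 0.0918])), (array([265., 320.]), 0.46, array([0.6511, 0.0791]))]
scene magazine_front [(array([304., 284.]), 0.73, array([0.5801, 0.0949])), (array([326., 356.]), 0.41, array([0.6351, 0.2002]))]
scene plunger_top [(array([360., 234.]), 0.84, array([0.4717, 0.1059]))]
scene fence [(array([288., 312.]), 0.68, array([0.6173, 0.0952])), (array([268., 318.]), 0.67, array([0.6479, 0.0819]))]
```

View pics/both.png

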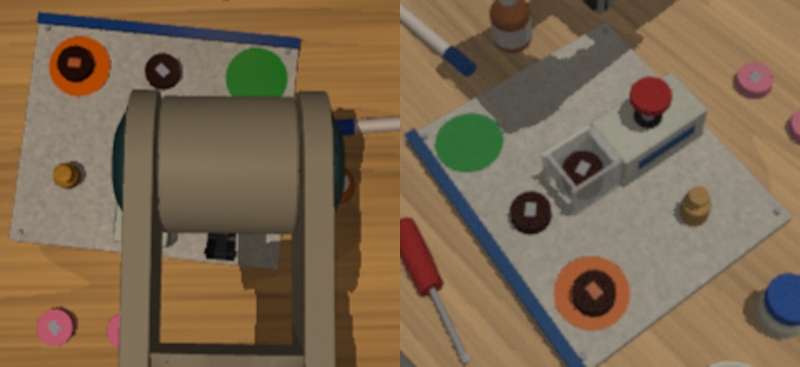

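The puck is out at about (0.613, 0.088). In the montage it is at (163,70) in the top view and (530,211) in the scene view. The plunger is up and the next puck has dropped in the magazine. I'll go to the far side of the puck with the fingers slightly open to make a two-point cradle.

Emit:
{"name": "apply_moves", "arguments": {"moves": [{"gripper": 212,"slide": [25,28,0],"spin": 0},{"gripper": 212,"slide": [50,56,0],"spin": 0},{"gripper": 212,"slide": [75,84,0],"spin": 0},{"gripper": 212,"slide": [100,112,0],"spin": 0},{"gripper": 212,"slide": [125,138,0],"spin": 0},{"gripper": 212,"slide": [125,138,20],"spin": 0},{"gripper": 212,"slide": [125,138,50],"spin": 0},{"gripper": 212,"slide": [125,138,80],"spin": 0},{"gripper": 212,"slide": [125,138,100],"spin": 0},{"gripper": 212,"slide": [125,138,100],"spin": 0}]}}

```text
clock: 6.67
position: [0.6131, 0.1356, 0.0471]
ee_rot: [-3.132, 0.003, 1.471]
contact_force: [-1.1, -0.8, -0.8]
gripper_width: 0.169
grasp_force: 0.0
```

```bash
python3 - <<'E'
from h import *
o=get_obs();print(o["position"],o["ee_rot"],o["contact_force"],o["gripper_width"])
for n in("wrist","scene"):
    p=get_image(n)
    for k,z in dict(puck_a=.012,done_puck=.012,green_pad=.012).items():
        print(n,k,[(np.round(r["position"]),round(r["score"],2),ray(p,r["position"],z)[:2]) for r in place_of(k,p)[:5] if r["score"]>.3])
    cv2.imwrite(f"pics/{n}4.png",p["img"])
a,b=cv2.imread("pics/wrist4.png"),cv2.imread("pics/scene4.png")
cv2.imwrite("pics/both4.png",np.hstack([cv2.resize(a,(400,300)),cv2.resize(b[200:410,200:480],(400,300))]))
E
```

```text
[0.61313577 0.13562238 0.04707417] [-3.13183393e+00  2.69896008e-03  1.47069851e+00] [-1.13021903 -0.8301131  -0.75642058] 0.16906334907311277
wrist puck_a [(array([326., 348.]), 0.79, array([0.6135, 0.0878]))]
wrist done_puck [(array([330., 183.]), 0.79, array([0.6246, 0.1861]))]
wrist green_pad [(array([326., 347.]), 0.56, array([0.6136, 0.089 ]))]
scene puck_a [(array([424., 232.]), 0.8, array([0.3338, 0.1439])), (array([454., 259.]), 0.73, array([0.3418, 0.2149]))]
scene done_puck [(array([325., 358.]), 0.57, array([0.6245, 0.1891]))]
scene green_pad [(array([250., 266.]), 0.69, array([ 0.6058, -0.0152]))]
```

View pics/both4.png

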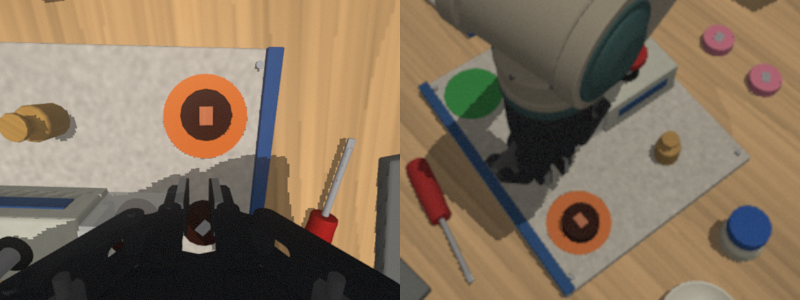

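Wrist view: the fingertips at ~(205,190) stand between the done puck (206,115) and the ejected puck (205,225). The puck is at (0.6135, 0.088) and the fingers are clear of it. Let it settle before the descent.

Emit:
{"name": "apply_moves", "arguments": {"moves": [{"gripper": 212,"slide": [0,0,0],"spin": 0},{"gripper": 212,"slide": [0,0,0],"spin": 0}]}}

```text
clock: 7.23
position: [0.6165, 0.136, 0.0538]
ee_rot: [3.141, -0.0, 1.47]
contact_force: [-0.0, 0.2, 0.6]
gripper_width: 0.172
grasp_force: 0.0
```

Emit:
{"name": "apply_moves", "arguments": {"moves": [{"gripper": 212,"slide": [0,2,12],"spin": 0},{"gripper": 212,"slide": [0,2,24],"spin": 0},{"gripper": 212,"slide": [0,2,31],"spin": 0},{"gripper": 212,"slide": [0,2,35],"spin": 0},{"gripper": 212,"slide": [0,2,35],"spin": 0}]}}

```text
clock: 7.65
position: [0.6172, 0.1356, 0.016]
ee_rot: [-3.138, 0.001, 1.47]
contact_force: [-0.8, -0.7, 0.5]
gripper_width: 0.167
grasp_force: 0.0
```

Emit:
{"name": "apply_moves", "arguments": {"moves": [{"gripper": 212,"slide": [-4,0,0],"spin": 0},{"gripper": 212,"slide": [-8,0,0],"spin": 0},{"gripper": 212,"slide": [-12,0,0],"spin": 0},{"gripper": 212,"slide": [-16,0,0],"spin": 0},{"gripper": 212,"slide": [-21,0,0],"spin": 0},{"gripper": 212,"slide": [-26,0,0],"spin": 0},{"gripper": 212,"slide": [-31,0,0],"spin": 0},{"gripper": 212,"slide": [-36,0,0],"spin": 0},{"gripper": 212,"slide": [-41,0,0],"spin": 0},{"gripper": 212,"slide": [-46,0,0],"spin": 0}]}}

```text
clock: 8.48
position: [0.6139, 0.0894, 0.0189]
ee_rot: [3.141, 0.0, 1.47]
contact_force: [0.3, 2.3, 6.1]
gripper_width: 0.17
grasp_force: 0.2
```

Emit:
{"name": "apply_moves", "arguments": {"moves": [{"gripper": 212,"slide": [-5,0,0],"spin": 0},{"gripper": 212,"slide": [-10,0,0],"spin": 0},{"gripper": 212,"slide": [-15,0,0],"spin": 0},{"gripper": 212,"slide": [-20,0,0],"spin": 0},{"gripper": 212,"slide": [-25,1,0],"spin": 0},{"gripper": 212,"slide": [-30,1,0],"spin": 0},{"gripper": 212,"slide": [-35,1,0],"spin": 0},{"gripper": 212,"slide": [-40,1,0],"spin": 0},{"gripper": 212,"slide": [-45,1,0],"spin": 0},{"gripper": 212,"slide": [-47,1,0],"spin": 0}]}}

```text
clock: 9.32
position: [0.6091, 0.0419, 0.0173]
ee_rot: [-3.139, 0.001, 1.47]
contact_force: [-0.4, 0.2, 0.9]
gripper_width: 0.17
grasp_force: 0.2
```

```bash
python3 - <<'E'
from h import *
o=get_obs();print(o["position"],o["contact_force"],o["clock"])
for n in("wrist","top","scene"):
    p=get_image(n)
    print(n,[(np.round(r["position"]),round(r["score"],2),ray(p,r["position"],.012)[:2]) for r in place_of("puck_a",p)[:6] if r["score"]>.2])
    cv2.imwrite(f"pics/{n}5.png",p["img"])
a,b=cv2.imread("pics/top5.png"),cv2.imread("pics/scene5.png")
cv2.imwrite("pics/both5.png",np.hstack([cv2.resize(a[160:340,190:430],(400,300)),cv2.resize(b[200:410,200:480],(400,300))]))
E
```

```text
[0.60906929 0.04190071 0.01726432] [-0.36101211  0.16000179  0.91344487] 9.3167
wrist [(array([317., 351.]), 0.88, array([0.6063, 0.0131])), (array([161., 206.]), 0.59, array([0.5451, 0.0929]))]
top [(array([331., 212.]), 0.8, array([0.6029, 0.0058])), (array([225., 361.]), 0.75, array([0.3332, 0.2048])), (array([271., 362.]), 0.62, array([0.3287, 0.1206])), (array([280., 237.]), 0.35, array([0.5579, 0.1024]))]
scene [(array([319., 287.]), 0.91, array([0.5482, 0.0951])), (array([423., 228.]), 0.79, array([0.3299, 0.1377])), (array([456., 258.]), 0.59, array([0.338 , 0.2174])), (array([260., 280.]), 0.57, array([0.6116, 0.0181]))]
```

View pics/both5.png

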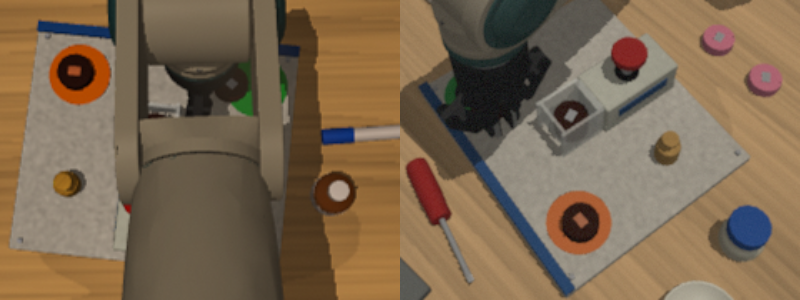

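The puck is about to enter the green pad, at crop (232,85), with its centre about (0.606, 0.013). About 29 mm remain.

Emit:
{"name": "apply_moves", "arguments": {"moves": [{"gripper": 212,"slide": [-5,0,0],"spin": 0},{"gripper": 212,"slide": [-10,0,0],"spin": 0},{"gripper": 212,"slide": [-15,0,0],"spin": 0},{"gripper": 212,"slide": [-20,1,0],"spin": 0},{"gripper": 212,"slide": [-24,1,0],"spin": 0},{"gripper": 212,"slide": [-27,1,0],"spin": 0},{"gripper": 212,"slide": [-29,1,0],"spin": 0},{"gripper": 212,"slide": [-29,1,0],"spin": 0},{"gripper": 212,"slide": [-29,1,0],"spin": 0}]}}

```text
clock: 10.37
position: [0.6081, 0.0141, 0.0183]
ee_rot: [3.142, 0.0, 1.47]
contact_force: [-0.5, -1.1, 0.0]
gripper_width: 0.172
grasp_force: 0.0
```

Emit:
{"name": "apply_moves", "arguments": {"moves": [{"gripper": 212,"slide": [5,0,0],"spin": 0},{"gripper": 212,"slide": [12,0,0],"spin": 0},{"gripper": 212,"slide": [20,0,-10],"spin": 0},{"gripper": 212,"slide": [20,0,-40],"spin": 0},{"gripper": 212,"slide": [20,0,-80],"spin": 0},{"gripper": 212,"slide": [20,0,-115],"spin": 0},{"gripper": 212,"slide": [20,30,-140],"spin": 0},{"gripper": 212,"slide": [30,-5,-150],"spin": 0},{"gripper": 212,"slide": [60,-40,-150],"spin": 0},{"gripper": 212,"slide": [90,-60,-150],"spin": 0}]}}

```text
clock: 11.2
position: [0.5572, 0.1104, 0.1686]
ee_rot: [-3.141, 0.0, 1.468]
contact_force: [0.2, 0.5, -0.1]
gripper_width: 0.167
grasp_force: 0.0
```

```bash
python3 - <<'E'
from h import *
o=get_obs();print(o["position"],o["contact_force"],o["clock"])
for n in("top","scene"):
    p=get_image(n)
    for k in("puck_a","green_pad","done_puck"):
        print(n,k,[(np.round(r["position"]),round(r["score"],2),ray(p,r["position"],.012)[:2]) for r in place_of(k,p)[:6] if r["score"]>.2])
    cv2.imwrite(f"pics/{n}6.png",p["img"])
a,b=cv2.imread("pics/top6.png"),cv2.imread("pics/scene6.png")
cv2.imwrite("pics/both6.png",np.hstack([cv2.resize(a[160:340,190:430],(400,300)),cv2.resize(b[200:410,200:480],(400,300))]))
E
```

```text
[0.5571976  0.1103573  0.16863475] [ 0.17605043  0.47664847 -0.07992441] 11.2
top puck_a [(array([347., 215.]), 0.8, array([ 0.5978, -0.0251])), (array([284., 237.]), 0.67, array([0.558 , 0.0947]))]
top green_pad [(array([342., 210.]), 0.97, array([ 0.6065, -0.0156]))]
top done_puck []
scene puck_a [(array([318., 287.]), 0.87, array([0.5495, 0.0945])), (array([454., 261.]), 0.79, array([0.3457, 0.2181])), (array([250., 267.]), 0.69, array([ 0.6068, -0.0137])), (array([422., 231.]), 0.56, array([0.3369, 0.1395]))]
scene green_pad [(array([251., 263.]), 0.75, array([ 0.6013, -0.0183]))]
scene done_puck [(array([324., 355.]), 0.72, array([0.6235, 0.1847])), (array([249., 268.]), 0.6, array([ 0.61 , -0.013]))]
```

View pics/both6.png

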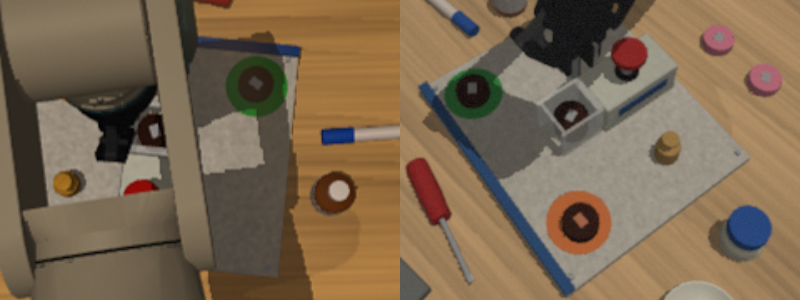

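The puck is centred on the green pad, at (256,84) in the top half and (472,90) in the scene half, with green showing all round it. The done puck, the magazine pucks and the bystanders are in place, and the arm is clear of everything.

```bash
python3 -c "
from workcell import *
print(job_done())"
```

```text
the job is handed in; nothing more can be done
None
```

The job is handed in at about 11 s: one press ejected a single puck, which was pushed wholly onto the green pad. In the last pictures the done puck, magazine pucks and nearby things were in place and the arm touched nothing.

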